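Find the soft vibration mount and push its tag down

TASK

One of the three vibration mounts on the pump skid has gone soft. With the fingertips, press each pad down by about 5 mm or more, one after the other from the robot's left (+y) to its right, to feel which gives most easily; then push the tag in front of that softest mount all the way down. Leave the other two tags up, lift or pull up nothing, and leave the coupling, jar, gauge and wrench where they are.

Things in the scene. Friction and masses are not known exactly. Their poses are not given: they have to be found in the camera images.
- skid: Flat aluminium skid plate, bolted down, 200 x 480 x 12 mm. Origin on the bench surface, z up, y along the plate's length towards the robot's left, x away from the robot. The plate reaches from x = -110 to +90 mm.
- mount_left: The vibration mount at the robot's left (+y end of the skid): one of three that look alike, fixed in a row on the skid about 140 mm apart. Origin under its base plate, on the pad's axis, 12 mm above the bench; z up, x away from the robot. Base plate 125 x 75 x 10 mm (x -88 to +38 mm). A round pad on a coil spring is at the origin; the tag, in a guide block, stands 64 mm from it on the -x side (towards the robot).
- pad_left_top (a point): Where the centre of the top of this mount's pad is at rest, 68 mm above the bench (fixed point: it does not sink with the pad). The pad is a black rubber disc, 54 mm across, 18 mm thick; it goes 14 mm down on a linear spring and comes back. Full travel takes about 5 N on the softest mount, 10 and 15 N on the others; which is which differs each time.
- tag_left (a joint): How far the tag of mount_left is pushed down, m: 0 is up (as at the start), 0.014 is fully down with its cap on the guide block. About 2.5 N of friction; it stays where it is left. A tag that is 4 mm down counts as pushed.
- tag_left_top (a point): Centre of the top of mount_left's tag: a white plastic plate with a flat cap 14 mm (along x) x 36 mm (along y) x 4 mm, its top 62 mm above the bench when up, 48 mm when fully down. The guide block below it is 18 x 46 mm, its top 44 mm above the bench. Moves with the tag.
- mount_middle: The vibration mount in the middle: one of three that look alike, fixed in a row on the skid about 140 mm apart. Origin under its base plate, on the pad's axis, 12 mm above the bench; z up, x away from the robot. Base plate 125 x 75 x 10 mm (x -88 to +38 mm). A round pad on a coil spring is at the origin; the tag, in a guide block, stands 64 mm from it on the -x side (towards the robot).
- pad_middle_top (a point): Where the centre of the top of this mount's pad is at rest, 68 mm above the bench (fixed point: it does not sink with the pad). The pad is a black rubber disc, 54 mm across, 18 mm thick; it goes 14 mm down on a linear spring and comes back. Full travel takes about 5 N on the softest mount, 10 and 15 N on the others; which is which differs each time.
- tag_middle (a joint): How far the tag of mount_middle is pushed down, m: 0 is up (as at the start), 0.014 is fully down with its cap on the guide block. About 2.5 N of friction; it stays where it is left. A tag that is 4 mm down counts as pushed.
- tag_middle_top (a point): Centre of the top of mount_middle's tag: a white plastic plate with a flat cap 14 mm (along x) x 36 mm (along y) x 4 mm, its top 62 mm above the bench when up, 48 mm when fully down. The guide block below it is 18 x 46 mm, its top 44 mm above the bench. Moves with the tag.
- mount_right: The vibration mount at the robot's right (-y end): one of three that look alike, fixed in a row on the skid about 140 mm apart. Origin under its base plate, on the pad's axis, 12 mm above the bench; z up, x away from the robot. Base plate 125 x 75 x 10 mm (x -88 to +38 mm). A round pad on a coil spring is at the origin; the tag, in a guide block, stands 64 mm from it on the -x side (towards the robot).
- pad_right_top (a point): Where the centre of the top of this mount's pad is at rest, 68 mm above the bench (fixed point: it does not sink with the pad). The pad is a black rubber disc, 54 mm across, 18 mm thick; it goes 14 mm down on a linear spring and comes back. Full travel takes about 5 N on the softest mount, 10 and 15 N on the others; which is which differs each time.
- tag_right (a joint): How far the tag of mount_right is pushed down, m: 0 is up (as at the start), 0.014 is fully down with its cap on the guide block. About 2.5 N of friction; it stays where it is left. A tag that is 4 mm down counts as pushed.
- tag_right_top (a point): Centre of the top of mount_right's tag: a white plastic plate with a flat cap 14 mm (along x) x 36 mm (along y) x 4 mm, its top 62 mm above the bench when up, 48 mm when fully down. The guide block below it is 18 x 46 mm, its top 44 mm above the bench. Moves with the tag.
- coupling: Loose brass coupling, 26 mm across, 34 mm tall, standing on the skid between two mounts; origin under its centre. To be left alone.
- bottle: Loose amber jar with black cap, 56 mm across, 100 mm tall, standing on the bench beside the skid; origin under its centre. To be left alone.
- gauge: Loose pressure gauge lying face up on the bench beside the skid, 70 mm across, 28 mm high, a brass stub to one side; origin under its centre. To be left alone.
- wrench: Loose wrench, 170 mm long, lying on the bench beyond the skid; origin at its underside. To be left alone.

How it is judged (in metres and radians):
On the way, in this order (a step that is already met when the one before it is completed fails the run):
1. the left mount's pad (as seen from the robot) is pressed down at least 3.5 mm (((y of pad_soft_c0 in the frame of skid above 0.07 m and height (world z) of pad_soft_c0 below 0.0555 m) or (y of pad_medium_c0 in the frame of skid above 0.07 m and height (world z) of pad_medium_c0 below 0.0555 m) or (y of pad_firm_c0 in the frame of skid above 0.07 m and height (world z) of pad_firm_c0 below 0.0555 m))), for 0.1 s.
2. the middle mount's pad (as seen from the robot) is pressed down at least 3.5 mm (((y of pad_soft_c0 in the frame of skid between -0.07 and 0.07 m and height (world z) of pad_soft_c0 below 0.0555 m) or (y of pad_medium_c0 in the frame of skid between -0.07 and 0.07 m and height (world z) of pad_medium_c0 below 0.0555 m) or (y of pad_firm_c0 in the frame of skid between -0.07 and 0.07 m and height (world z) of pad_firm_c0 below 0.0555 m))), for 0.1 s.
3. the right mount's pad (as seen from the robot) is pressed down at least 3.5 mm (((y of pad_soft_c0 in the frame of skid below -0.07 m and height (world z) of pad_soft_c0 below 0.0555 m) or (y of pad_medium_c0 in the frame of skid below -0.07 m and height (world z) of pad_medium_c0 below 0.0555 m) or (y of pad_firm_c0 in the frame of skid below -0.07 m and height (world z) of pad_firm_c0 below 0.0555 m))), for 0.1 s.
4. after that, the softest mount's tag is pushed at least 11 mm of its 14 mm down (((horizontal distance between pad_soft_c0 and mount_left below 0.02 m and value of joint tag_left above 0.011 m) or (horizontal distance between pad_soft_c0 and mount_middle below 0.02 m and value of joint tag_middle above 0.011 m) or (horizontal distance between pad_soft_c0 and mount_right below 0.02 m and value of joint tag_right above 0.011 m))), for 0.2 s.
At the end, for the whole second after the job is handed in: The softest mount's tag is at least 11 mm of its 14 mm down, the other two tags are less than 4 mm down, all pads are back up (within 3 mm), and coupling, jar, gauge and wrench are at rest within 20 mm of where they stood (((horizontal distance between pad_soft_c0 and mount_left below 0.02 m and value of joint tag_left above 0.011 m) or (horizontal distance between pad_soft_c0 and mount_middle below 0.02 m and value of joint tag_middle above 0.011 m) or (horizontal distance between pad_soft_c0 and mount_right below 0.02 m and value of joint tag_right above 0.011 m)) and not ((not (horizontal distance between pad_soft_c0 and mount_left below 0.02 m) and value of joint tag_left above 0.004 m) or (not (horizontal distance between pad_soft_c0 and mount_middle below 0.02 m) and value of joint tag_middle above 0.004 m) or (not (horizontal distance between pad_soft_c0 and mount_right below 0.02 m) and value of joint tag_right above 0.004 m)) and height (world z) of each of pad_soft_c0, pad_medium_c0, pad_firm_c0 above 0.056 m and distance of each of coupling, bottle, gauge, wrench from where it was at the start of the episode below 0.02 m and linear speed of each of coupling, bottle, gauge, wrench below 0.02 m/s); the robot touches nothing.
It fails at once if the tag of a mount that is not the softest is pushed down 4 mm or more ((not (horizontal distance between pad_soft_c0 and mount_left below 0.02 m) and value of joint tag_left above 0.004 m) or (not (horizontal distance between pad_soft_c0 and mount_middle below 0.02 m) and value of joint tag_middle above 0.004 m) or (not (horizontal distance between pad_soft_c0 and mount_right below 0.02 m) and value of joint tag_right above 0.004 m)).
It fails at once if a pad or a tag is pulled up 4 mm or more (value of joint any of tag_left, tag_middle, tag_right below -0.004 m or height (world z) of any of pad_soft_c0, pad_medium_c0, pad_firm_c0 above 0.063 m).
It fails at once if a bystander is moved 20 mm or more, or lifted (distance of any of coupling, bottle, gauge, wrench from where it was at the start of the episode above 0.02 m).
It also fails if it takes over 48 s, if anything falls off the work surface, if the arm or the gripper's body presses on something with over 40 N, if the wrist force passes 120 N, or if a joint passes its speed limit or range.

ROBOT

A 6-joint arm with a two-finger parallel gripper is mounted at the origin on the work surface. World frame = base frame: x ahead of the robot, y to its left, z up, the work surface at z = 0. Lengths are in mm, angles in rad, forces in N, time in s.
With the tool pointing down it reaches from about 275 to 1000 mm from the base axis. Payload 8.4 kg.
Tool frame: the origin (TCP) lies on the centre line of the jaws, within the pads' length; the fingertips stand 22 mm ahead of it and the grasp point (between the pads) lies 3 mm ahead of it; z points along the fingers, y is the direction in which the jaws open and shut (so a half turn about z gives the same grasp; the last joint's range is limited). The gripper opens to 85 mm and grips with 20 to 120 N. Pads are 22 mm wide; open, the fingers measure 114 mm over their backs; the gripper's body (76 mm by 85 mm) begins 54 mm behind the grasp point. The pads swing forward as they close: fully open they stand 13 mm farther back than shut.
Start: joints at [-1.177, 0.353, 1.633, -0, 1.155, -0.002], TCP at [240.965, -576.683, 253.281] pointing down, gripper open.
Joint ranges: [-2.63, 2.63], [-0.92, 2.1], [0.06, 2.66], [-1.3, 4.44], [0, 2.69], [-3.02, 3.02]. Speed limits (rad/s): [2.22, 2.22, 2.79, 3.14, 3.14, 3.14].

INTERFACE

Orientations are given as [roll, pitch, yaw] about the fixed x, y, z axes, in that order (R = Rz(yaw) Ry(pitch) Rx(roll)).
In Python, from rig import r gives the robot as it stands.
- The arm moves only by the tool carry_out, never from a script. Its argument "rows" is text: rows parted by semicolons, each of 5 numbers parted by spaces: the opening, from 0 (shut) to 1 (fully open), then the shift along the tool's x, y, z in units of 30 mm (1.0 is 30 mm), then the turn about the tool's z in units of 8 degrees (1.0 is 8 degrees). A call has 1 to 12 rows; each row shifts and turns the commanded pose from where the row before left it, along the tool's axes as they then stand; what a row does not reach is not made up. A row lasts 1/8 s, in which the tool goes at most 62.5 mm and 10.7 degrees, less where a joint would pass 70% of its speed; a pose out of reach is approached as far as the arm can. A call is refused whole if a number of a shift passes 1 or a number of a turn 1, either way. A call with a gripper value outside its range is refused whole. The fingers move at their own pace and stop on an object; "newtons" is the grip in N (left out, the last holds). Time passes only in rows, so rows that do not move let the fingers close. It gives the time, the measured TCP pose, the force and the opening at its end, in the units of the state.
- r.sense(): the state, without advancing time (a new reading comes with each control period).
- r.grab_frame(name): name is "side" or "top"; returns the picture (384x512x3 uint8, blue, green, red); there is no depth.
- r.get_calibration(name): a dict with "intrinsics" (3x3 intrinsics, pixels), "position" and "rotation" of the camera in the world. Camera axes: x right, y up, looking along -z (the intrinsics and any distortion apply to the point x, -y, -z); pixel columns grow to the right and rows downward; lengths in mm; the calibration is good to about 2 mm. A picture is of the moment at which its call begins. get_calibration takes no time and is no camera call.
- r.sign_off(): hands the job in, once; it reports no verdict.
The state is a dict: "clock": time; "qpos": joint angles; "qvel": joint speeds; "joint_efforts": joint torques, N m; "eef_pos": TCP position; "tcp_rot": TCP orientation; "contact_force": force on the tool from outside, world axes, zero at the start; "wrist_torque": the same for the moment, N m; "opening": opening from 0.0 (shut) to 1.0 (fully open).
Only numpy, scipy, OpenCV 4.12 (cv2) and the standard library are available. Lean on these libraries where they do the work, as an engineer would, in place of code of your own. Each camera call takes 0.05 s, during which the arm holds its last target.

## Working session

There is one attempt and no reset: what is moved stays moved. The work goes in short steps, Python scripts to look and compute and a tool call to move; the robot and the scene stay as the last step left them, time stands still between calls to the robot, and variables do not carry over. Pictures are saved under pics/ and viewed, and the job is handed in when it is done.

Besides the shell and the picture viewer there is one more tool, called after ">>>" by a JSON object that holds its "fn" and its "kwargs". carry_out: Moves the arm, as the interface text tells. Its arguments: {"type":"object","properties":{"rows":{"type":"string"},"newtons":{"type":"number"}},"required":["rows"]}

```bash
ls; mkdir -p pics; python3 - <<'E'
from rig import r
import cv2
s=r.sense();print(s)
for n in("side","top"):
    cv2.imwrite(f"pics/{n}0.png",r.grab_frame(n));print(n,r.get_calibration(n))
E
```

```text
pics
{'clock': 0.0, 'qpos': array([-1.17742241e+00,  3.53660256e-01,  1.63413878e+00,  2.88480615e-06,
        1.15520499e+00, -2.39056671e-03]), 'qvel': array([-0.00109609, -0.00053783, -0.00139417,  0.00044431, -0.00158013,
        0.00063993]), 'joint_efforts': array([ 1.56408398e-03, -6.05258989e+01, -3.42071486e+01,  1.84361775e-04,
        9.28558235e-03, -8.57036554e-06]), 'eef_pos': array([ 240.77964325, -576.27023649,  252.5521133 ]), 'tcp_rot': array([-3.14018129e+00, -6.01156180e-06,  3.95763312e-01]), 'contact_force': array([-0.2471538 ,  0.24577646,  0.61525071]), 'wrist_torque': array([1.57744354e-02, 4.00876529e-02, 2.54305668e-05]), 'opening': 0.9948624058933405}
side {'intrinsics': array([[460.39412968,   0.        , 249.740046  ],
       [  0.        , 460.39412968, 190.16865797],
       [  0.        ,   0.        ,   1.        ]]), 'position': array([101.77115077, 706.35357168, 768.48667021]), 'rotation': array([ 8.85433815e-01, -3.61225409e-04, -2.51316773e+00])}
top {'intrinsics': array([[393.87494703,   0.        , 254.37649468],
       [  0.        , 393.87494703, 196.58645526],
       [  0.        ,   0.        ,   1.        ]]), 'position': array([ 508.79111723,   37.04190929, 1014.5155802 ]), 'rotation': array([ 0.09147429, -0.02326783, -1.56277972])}
```

View pics/top0.png

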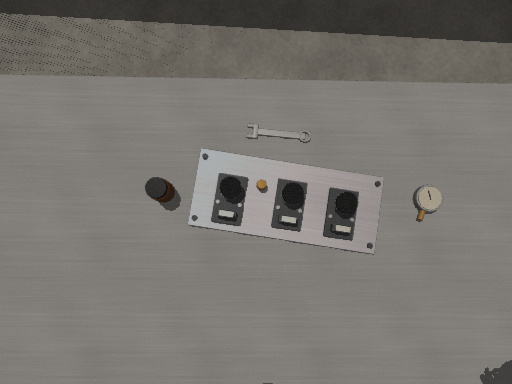

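View pics/side0.png

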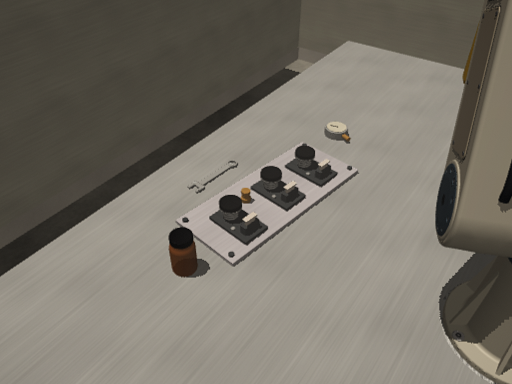

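```bash
cat > h.py <<'E'
import numpy as np,cv2
from scipy.spatial.transform import Rotation as Ro
from rig import r
def ray(n,uv,z):
    c=r.get_calibration(n);K=np.array(c["intrinsics"]);rot=np.array(c["rotation"])
    R=Ro.from_euler("xyz",rot).as_matrix()
    d=np.linalg.inv(K)@[uv[0],uv[1],1];d=R@(d*[1,-1,-1]);p=np.array(c["position"])
    return p+d*(z-p[2])/d[2]
def proj(n,P):
    c=r.get_calibration(n);K=np.array(c["intrinsics"]);R=Ro.from_euler("xyz",np.array(c["rotation"])).as_matrix()
    v=R.T@(np.array(P)-c["position"]);v=K@(v*[1,-1,-1]);return v[:2]/v[2]
E
python3 - <<'E'
from h import *
im=cv2.imread("pics/top0.png")
cv2.imwrite("pics/top0c.png",cv2.resize(im[140:260,180:390],None,fx=3.8,fy=3.8,interpolation=cv2.INTER_CUBIC))
g=im.min(2); hsv=cv2.cvtColor(im,cv2.COLOR_BGR2HSV)
# skid outline: bright
for (u,v) in((227,214),(289,220),(343,229),(210,170),(400,300)): print(im[v,u])
E
```

```text
[164 174 170]
[158 169 170]
[151 164 169]
[178 174 170]
[120 125 128]
```

View pics/top0c.png

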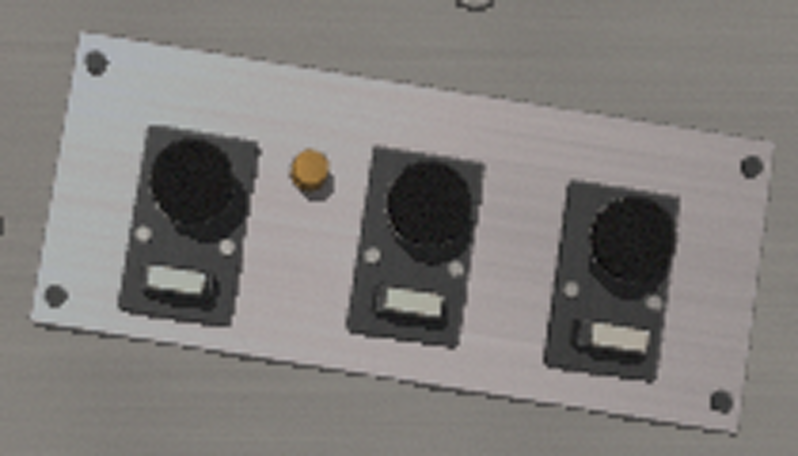

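The crop shows three pads, with a white tag on the near side of each. The brass coupling stands at full-frame pixel (262,185), between the left and middle mounts. Next I measure the tags, the pads and the skid outline.

```bash
python3 - <<'E'
from h import *
for n in("top","side"):
    im=cv2.imread(f"pics/{n}0.png")
    f=4; big=cv2.resize(im,None,fx=f,fy=f,interpolation=cv2.INTER_CUBIC)
    def px(p): return ((np.array(p)+.5)/f-.5)
    # bright blobs of tag size
    m=(big.min(2)>135).astype(np.uint8)
    k,l,st,ce=cv2.connectedComponentsWithStats(m)
    for i in range(1,k):
        a=st[i,4]/f/f
        if (60<a<160 if n=="top" else 25<a<160) :
            c=px(ce[i]);pts=np.argwhere(l==i)[:,::-1].astype(np.float32);rc=cv2.minAreaRect(pts)
            box=[ray(n,px(q),62)[:2] for q in cv2.boxPoints(rc)]
            e=[box[1]-box[0],box[2]-box[1]];e=max(e,key=np.linalg.norm)
            print(n,"tag",c.round(1),round(a),ray(n,c,62)[:2].round(1),"sz",[round(np.linalg.norm(box[1]-box[0])),round(np.linalg.norm(box[2]-box[1]))],"ang",np.degrees(np.arctan2(e[1],e[0])).round(1))
    if n=="top":
        m=(big.max(2)<32).astype(np.uint8)
        m=cv2.morphologyEx(m,cv2.MORPH_OPEN,np.ones((9,9)))
        print([big[int((v+.5)*f),int((u+.5)*f)] for u,v in((231,187),(237,197),(240,200),(226,205))])
        g=cv2.medianBlur(cv2.cvtColor(big,cv2.COLOR_BGR2GRAY),9)
        cs=cv2.HoughCircles(g[560:1040,720:1560],cv2.HOUGH_GRADIENT,1,150,param1=60,param2=14,minRadius=38,maxRadius=52)
        print("circles")
        if cs is not None:
            for x,y,R in cs[0][:8]:
                c=px((x+720,y+560));P=ray(n,c,68);print(c.round(1),R/f,P[:2].round(1), "diam",2*R/f*(1014-68)/394)
        # skid
        m=(big.min(2)>142).astype(np.uint8);m=cv2.morphologyEx(m,cv2.MORPH_CLOSE,np.ones((41,41)))
        C=max(cv2.findContours(m,0,2)[0],key=cv2.contourArea);rc=cv2.minAreaRect(C)
        B=np.array([ray(n,px(q),12)[:2] for q in cv2.boxPoints(rc)])
        print("skid",B.round(1).tolist(),B.mean(0),[np.linalg.norm(B[i]-B[i-1]).round() for i in range(4)])
E
```

```text
top tag [225.7 213. ] 71 [555.7  84.6] sz [13, 35] ang -99.3
top tag [288.4 218.9] 68 [542.8 -67.3] sz [13, 34] ang -98.2
top tag [342.6 228.2] 67 [ 521.6 -198.8] sz [13, 35] ang -98.9
[array([23, 26, 29], dtype=uint8), array([30, 33, 30], dtype=uint8), array([38, 36, 36], dtype=uint8), array([68, 71, 68], dtype=uint8)]
circles
[292.5 193. ] 11.0 [605.5 -76.5] diam 52.822334
[346.5 202.2] 11.2 [ 584.3 -207.7] diam 53.78274
[230.2 187.2] 11.25 [617.9  74.2] diam 54.022842
skid [[529.9, 183.9], [726.8, 157.5], [655.9, -323.5], [459.5, -288.2]] [593.00624931 -67.55454562] [np.float64(477.0), np.float64(199.0), np.float64(486.0), np.float64(200.0)]
side tag [436.9 327.1] 28 [114.3 122.5] sz [39, 4] ang -90.6
side tag [ 70.5 355.4] 26 [595.2 540.5] sz [28, 5] ang -86.0
side tag [447.8 356.5] 35 [ 80.5 168.8] sz [30, 11] ang -89.7
side tag [425.  362.3] 40 [107.7 201.7] sz [38, 4] ang -90.3
side tag [415.6 369.6] 50 [115.7 223.6] sz [57, 4] ang -90.9
side tag [487.4 380. ] 32 [ 15.5 172.8] sz [7, 17] ang 178.2
```

>>> {"fn": "carry_out", "kwargs": {"rows": "0 0 0 0 0.985;0 0 0 0 0.985;0 0 0 0 0.985;0 0 0 0 0.985;0 0 0 0 0", "newtons": 40}}

```text
clock: 0.72
eef_pos: [240.9, -576.5, 252.9]
tcp_rot: [-3.141, 0.0, -0.153]
contact_force: [0.7, -1.2, -0.3]
opening: -0.006
```

```bash
python3 - <<'E'
from h import *
for P in((617.9,74.2,68),(605.5,-76.5,68),(584.3,-207.7,68),(555.7,84.6,62),(542.8,-67.3,62),(521.6,-198.8,62)): print(proj("side",P).round(1),proj("top",P).round(1))
for uv,z in(((157,188),100),((262,185),46)): print(ray("top",uv,z).round())
im=cv2.imread("pics/side0.png");cv2.imwrite("pics/side0c.png",cv2.resize(im[130:280,160:360],None,fx=4,fy=4,interpolation=cv2.INTER_CUBIC))
E
```

```text
[230.  201.6] [230.2 187.2]
[270.5 172. ] [292.5 193. ]
[304.4 151. ] [346.5 202.2]
[248.9 216.5] [225.7 213.1]
[289.5 184.8] [288.4 219. ]
[323.2 162.4] [342.5 228.2]
[611. 243. 100.]
[627.  -3.  46.]
```

View pics/side0c.png

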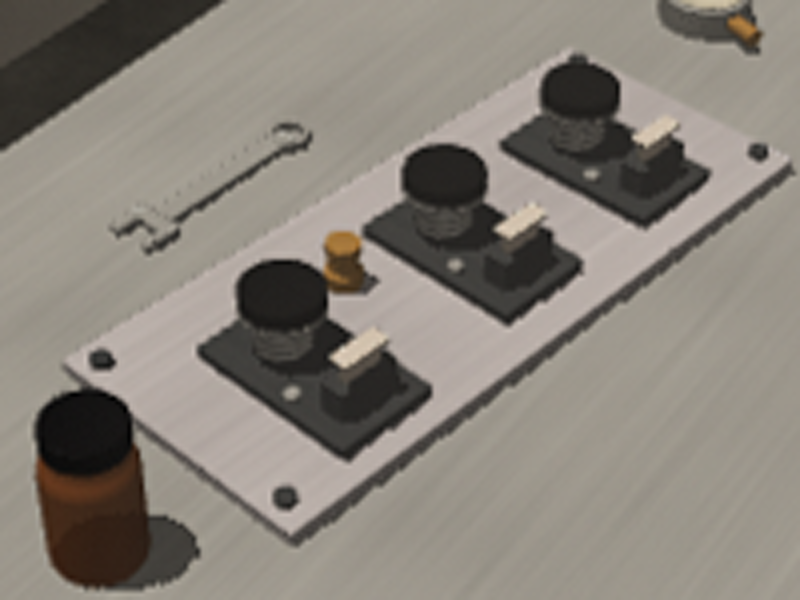

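The side view agrees with the top measurements. The left pad top projects to crop (280,286), where it is seen, and the left tag to (356,346). Now I move above the left pad.

>>> {"fn": "carry_out", "kwargs": {"rows": "0 0.38 -0.97 0 0;0 0.38 -0.97 0 0;0 0.38 -0.97 0 0;0 0.38 -0.97 0 0;0 0.38 -0.97 0 0;0 0.38 -0.97 0 0;0 0.38 -0.97 0 0;0 0.38 -0.97 0 0;0 0.38 -0.97 0 0;0 0.38 -0.97 0 0;0 0.38 -0.97 0 0;0 0.38 -0.97 0 0"}}

```text
clock: 2.22
eef_pos: [430.2, -251.7, 253.3]
tcp_rot: [-3.142, 0.0, -0.151]
contact_force: [0.8, -0.2, 0.4]
opening: -0.002
```

>>> {"fn": "carry_out", "kwargs": {"rows": "0 0.38 -0.97 0 0;0 0.38 -0.97 0 0;0 0.38 -0.97 0 0;0 0.38 -0.97 0 0;0 0.38 -0.97 0 0;0 0.38 -0.97 0 0;0 0.38 -0.97 0 0;0 0.38 -0.97 0 0;0 0.38 -0.97 0 0;0 0.38 -0.97 0 0;0 0.38 -0.97 0 0;0 0 0 0 0"}}

```text
clock: 3.72
eef_pos: [603.6, 45.9, 253.0]
tcp_rot: [-3.141, 0.0, -0.149]
contact_force: [-0.8, -0.4, 0.1]
opening: -0.003
```

>>> {"fn": "carry_out", "kwargs": {"rows": "0 0.33 -1 0 0;0 0 0 1 0;0 0 0 1 0;0 0 0 1 0;0 0 0 1 0;0 0 0 1 0;0 0 0 0 0;0 0 0 0 0"}}

```text
clock: 4.72
eef_pos: [617.7, 72.1, 104.3]
tcp_rot: [-3.141, -0.001, -0.154]
contact_force: [0.2, 0.0, -0.2]
opening: 0.003
```

>>> {"fn": "carry_out", "kwargs": {"rows": "0 0 0 0.4 0;0 0 0 0.2 0;0 0 0 0.1 0;0 0 0 0 0;0 0 0 0 0"}}

```text
clock: 5.35
eef_pos: [617.8, 72.5, 82.8]
tcp_rot: [-3.141, -0.001, -0.154]
contact_force: [0.1, -0.5, 5.7]
opening: 0.005
```

>>> {"fn": "carry_out", "kwargs": {"rows": "0 0 0 0.1 0;0 0 0 0 0;0 0 0 0 0"}}

```text
clock: 5.72
eef_pos: [617.9, 72.5, 80.1]
tcp_rot: [-3.141, -0.001, -0.154]
contact_force: [-0.1, -1.6, 6.8]
opening: 0.004
```

```bash
python3 - <<'E'
from h import *
for i in range(5):
    cv2.imwrite("pics/side1.png",r.grab_frame("side"));s=r.sense();print(s["contact_force"].round(2),s["eef_pos"].round(1))
im=cv2.imread("pics/side1.png");cv2.imwrite("pics/side1c.png",cv2.resize(im[130:280,160:360],None,fx=4,fy=4,interpolation=cv2.INTER_CUBIC))
E
```

```text
[-0.15 -0.65  7.82] [617.9  72.5  80.1]
[-0.04 -1.36  8.29] [617.9  72.5  80.1]
[-0.28 -1.03  7.97] [617.9  72.5  80.1]
[ 0.49 -0.76  6.75] [617.9  72.5  80.1]
[ 0.1  -0.06  7.71] [617.9  72.5  80.1]
```

View pics/side1c.png

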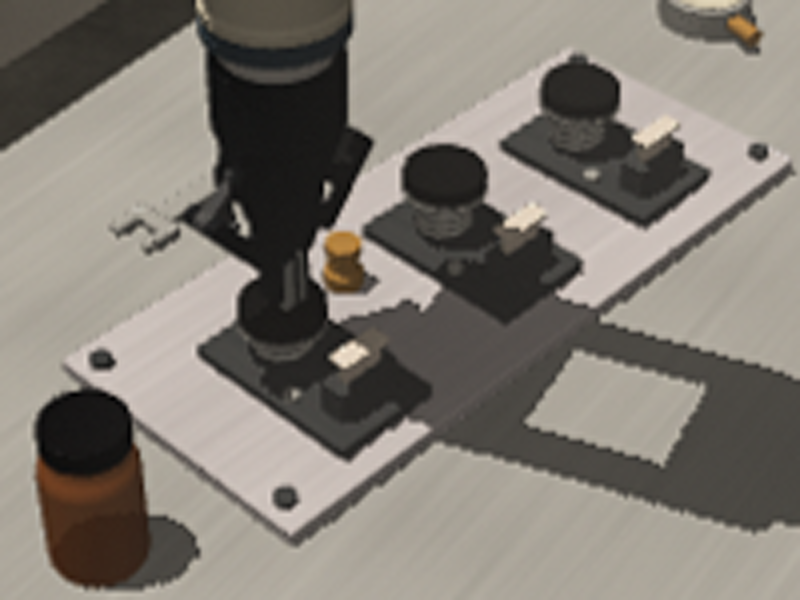

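Left pad: the fingertip is centred on it and gives 7.7 N at 9.9 mm, or 0.78 N/mm. That looks like the medium mount. Next is the middle pad.

>>> {"fn": "carry_out", "kwargs": {"rows": "0 0 0 -0.8 0;0 0 0 -0.6 0;0 0.07 1 0 0;0 0.07 1 0 0;0 0.07 1 0 0;0 0.07 1 0 0;0 0.07 0.98 0 0;0 0 0 0.5 0;0 0 0 0 0;0 0 0 0 0"}}

```text
clock: 7.22
eef_pos: [604.6, -75.9, 106.1]
tcp_rot: [-3.141, 0.001, -0.154]
contact_force: [-0.3, -0.6, -0.1]
opening: -0.003
```

>>> {"fn": "carry_out", "kwargs": {"rows": "0 0 0 0.45 0;0 0 0 0.25 0;0 0 0 0.15 0;0 0 0 0 0;0 0 0 0 0;0 0 0 0 0"}}

```text
clock: 7.98
eef_pos: [604.9, -76.2, 81.2]
tcp_rot: [-3.141, -0.0, -0.154]
contact_force: [-2.1, 2.5, 9.5]
opening: 0.0
```

```bash
python3 - <<'E'
from h import *
for i in range(5):
    cv2.imwrite("pics/side2.png",r.grab_frame("side"));s=r.sense();print(s["contact_force"].round(2),s["eef_pos"].round(1))
E
```

```text
[-1.97  2.36  9.92] [604.9 -76.2  81.2]
[-1.49  3.37  8.81] [604.9 -76.2  81.2]
[-3.03  3.42  8.99] [604.9 -76.2  81.2]
[-2.06  2.26  9.09] [604.9 -76.2  81.2]
[-1.99  3.3  10.04] [604.9 -76.2  81.3]
```

Middle pad: 9.4 N at 8.8 mm, or 1.07 N/mm, so it's the firm one. Next is the right pad.

>>> {"fn": "carry_out", "kwargs": {"rows": "0 0 0 -0.8 0;0 0 0 -0.6 0;0 0 0.89 0 0;0 0 0.89 0 0;0 0 0.89 0 0;0 0 0.89 0 0;0 0 0.88 0 0;0 0 0 0.55 0;0 0 0 0 0;0 0 0 0 0"}}

```text
clock: 9.48
eef_pos: [584.2, -207.4, 105.9]
tcp_rot: [-3.141, 0.001, -0.154]
contact_force: [-0.5, -1.1, 0.9]
opening: 0.001
```

>>> {"fn": "carry_out", "kwargs": {"rows": "0 0 0 0.45 0;0 0 0 0.25 0;0 0 0 0.15 0;0 0 0 0 0;0 0 0 0 0;0 0 0 0 0"}}

```text
clock: 10.22
eef_pos: [584.3, -208.3, 81.0]
tcp_rot: [-3.142, -0.0, -0.154]
contact_force: [-0.0, 2.9, 3.2]
opening: 0.001
```

```bash
python3 - <<'E'
from h import *
for i in range(5):
    cv2.imwrite("pics/side3.png",r.grab_frame("side"));s=r.sense();print(s["contact_force"].round(2),s["eef_pos"].round(1))
im=cv2.imread("pics/side3.png");cv2.imwrite("pics/side3c.png",cv2.resize(im[130:280,160:360],None,fx=4,fy=4,interpolation=cv2.INTER_CUBIC))
E
```

```text
[-1.09  3.25  4.34] [ 584.3 -208.3   81.1]
[-0.01  2.31  2.41] [ 584.2 -208.4   81. ]
[0.16 2.72 3.25] [ 584.3 -208.4   81. ]
[0.31 2.92 3.32] [ 584.3 -208.4   80.9]
[0.6  2.6  3.23] [ 584.3 -208.4   80.9]
```

View pics/side3c.png

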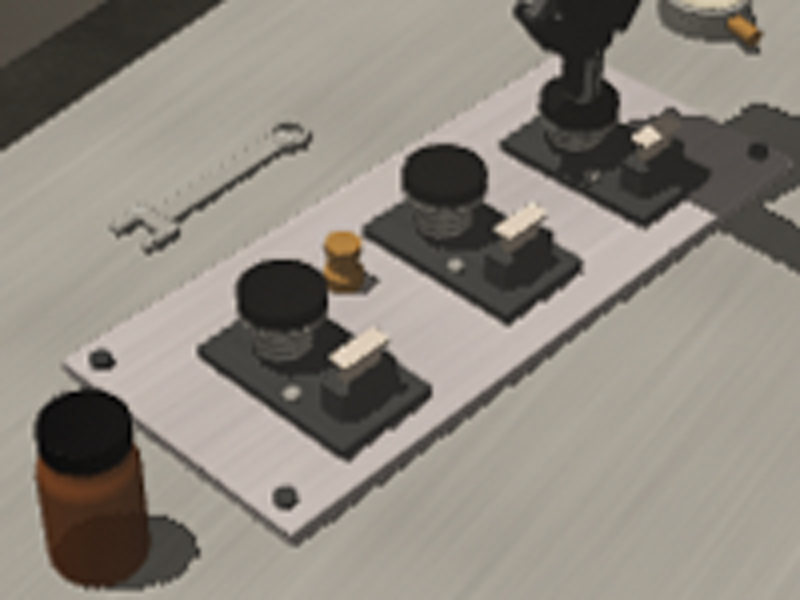

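Right pad: 3.3 N at 9 mm, or 0.37 N/mm, which makes it the softest. The picture shows the other pads back up and the tags up. Now I go to the right tag.

>>> {"fn": "carry_out", "kwargs": {"rows": "0 0 0 -0.8 0;0 0 0 -0.6 0;0 -0.71 0 0 0;0 -0.7 0 0 0;0 -0.7 0 0 0;0 0 0 0.8 0;0 0 0 0 0;0 0 0 0 0"}}

```text
clock: 11.48
eef_pos: [522.1, -198.9, 99.4]
tcp_rot: [3.141, -0.0, -0.154]
contact_force: [0.5, -0.1, 1.0]
opening: -0.001
```

```bash
python3 - <<'E'
from h import *
im=r.grab_frame("side");s=r.sense();print(s["contact_force"].round(2),s["eef_pos"].round(1))
cv2.imwrite("pics/side4c.png",cv2.resize(im[100:250,220:420],None,fx=4,fy=4,interpolation=cv2.INTER_CUBIC))
E
```

```text
[-0.72 -0.07 -0.81] [ 522.4 -199.    99.5]
```

View pics/side4c.png

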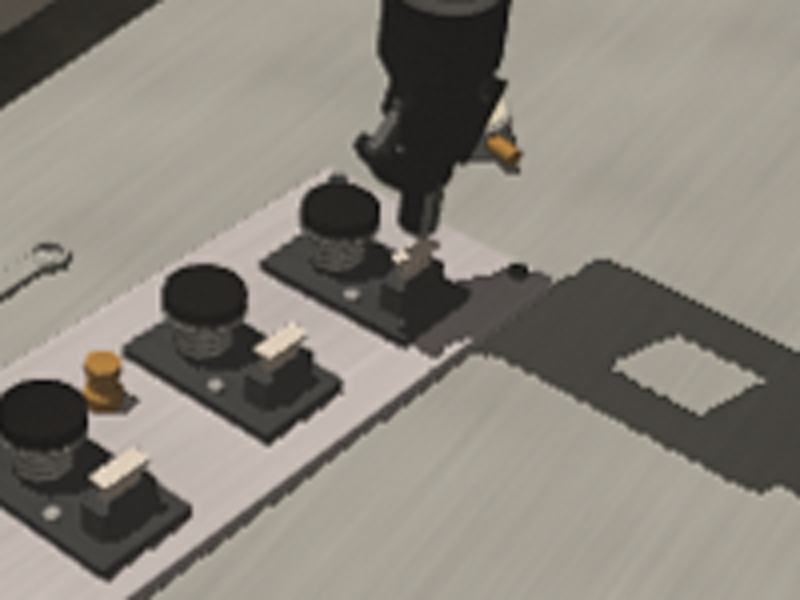

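The fingertip stands just above the right tag at crop (415,235), well clear of the pad. I press from TCP z 99.5 down to about 70.

>>> {"fn": "carry_out", "kwargs": {"rows": "0 0 0 0.35 0;0 0 0 0.25 0;0 0 0 0.2 0;0 0 0 0.1 0;0 0 0 0.05 0;0 0 0 0 0;0 0 0 0 0"}}

```text
clock: 12.4
eef_pos: [521.3, -198.5, 70.1]
tcp_rot: [-3.141, 0.001, -0.154]
contact_force: [-0.5, 0.5, -0.1]
opening: -0.003
```

>>> {"fn": "carry_out", "kwargs": {"rows": "0 0 0 0.06 0;0 0 0 0 0;0 0 0 0 0"}}

```text
clock: 12.78
eef_pos: [521.2, -198.5, 69.7]
tcp_rot: [-3.141, 0.001, -0.154]
contact_force: [-6.3, 1.2, 17.9]
opening: 0.001
```

The force rises to 18 N at tip z 47.7, so the cap is on its stop. Now I lift and check.

>>> {"fn": "carry_out", "kwargs": {"rows": "0 0 0 -0.4 0;0 0 0 -1 0;0 0 0 -1 0;0 0 0 -1 0;0 -0.8 0 -0.8 0;0 -1 0 -0.6 0;0 -1 0 0 0;0 -1 0 0 0;0 -1 0 0 0;0 0 0 0 0;0 0 0 0 0"}}

```text
clock: 14.15
eef_pos: [380.1, -176.8, 213.0]
tcp_rot: [3.141, -0.001, -0.155]
contact_force: [-0.8, 0.1, -0.0]
opening: 0.0
```

```bash
python3 - <<'E'
from h import *
im=r.grab_frame("side");t=r.grab_frame("top");s=r.sense();print(s["contact_force"].round(2),s["eef_pos"].round(1))
cv2.imwrite("pics/side5c.png",cv2.resize(im[90:280,150:380],None,fx=3,fy=3,interpolation=cv2.INTER_CUBIC));cv2.imwrite("pics/top5.png",t)
E
```

```text
[-0.4   0.09 -0.36] [ 380.3 -176.7  212.7]
```

View pics/side5c.png

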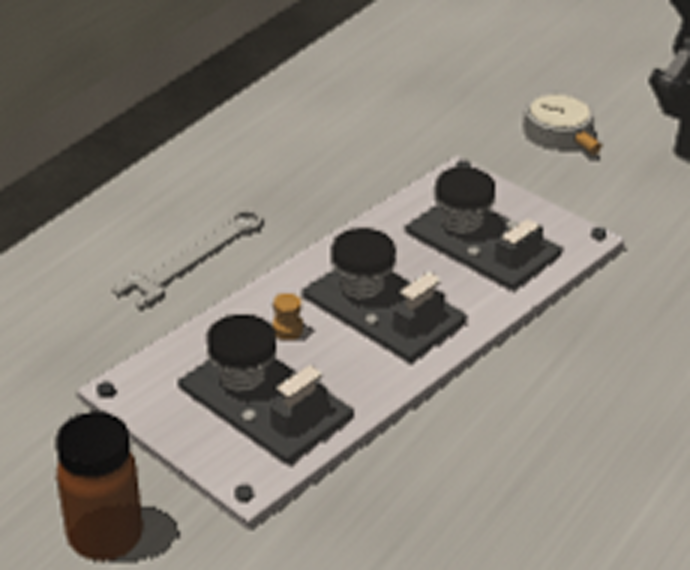

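View pics/top5.png

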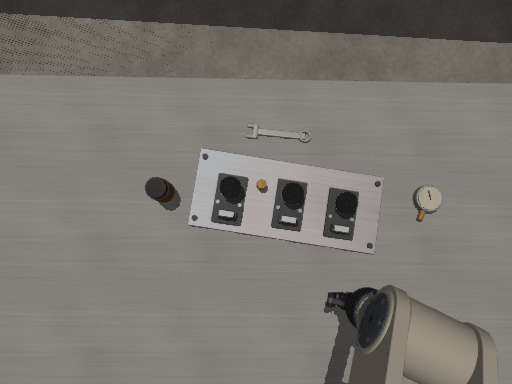

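The right tag's cap (side crop (522,235)) now sits on its guide block. The other two tags and all three pads are up, and the coupling, jar, gauge and wrench are where they were. The arm is clear, so I hand in.

```bash
python3 -c "
from rig import r
print(r.sign_off())"
```

```text
the job is handed in; nothing more can be done
None
```

The right mount is the soft one, and its tag is pushed fully down. I handed the job in at about 14 s of the 48 s allowed; no verdict is reported.

| Pad (pressed in this order) | Depth pressed | Force | Stiffness | Mount |
|---|---|---|---|---|
| Left | 9.9 mm | 7.7 N | 0.78 N/mm | medium |
| Middle | 8.8 mm | 9.4 N | 1.07 N/mm | firm |
| Right | 9 mm | 3.3 N | 0.37 N/mm | softest |

- **Tag push:** I pressed the right tag until the force jumped to about 18 N with the fingertip at z ≈ 47.7 mm. The cap's fully-down height is 48 mm, so it was on its stop.
- **Final pictures:** The right cap sits on its guide block, and the other two tags and all three pads are up. The coupling, jar, gauge and wrench look unmoved; I judged that by eye rather than measuring it. The arm was clear, with near-zero force.
- **One odd reading:** Just before the stop, the force read about 0 N with the tag nearly down, probably because friction was holding the tag. The small extra push settled it.

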